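# Park the floppy-necked work lamp

## Robot

A 6-joint arm with a two-finger parallel gripper is mounted at the origin on the work surface. World frame = base frame: x ahead of the robot, y to its left, z up, the work surface at z = 0. Lengths are in m, angles in rad, forces in N, time in s.
With the tool pointing down it reaches from about 0.275 to 0.825 m from the base axis. Payload 4.9 kg.
Tool frame: the origin (TCP) lies at the very end of the fingers, on their centre line; the grasp point (between the pads) lies 19 mm behind it; z points along the fingers, y is the line along which they close (so a half turn about z gives the same grasp; the last joint's range is limited). The gripper opens to 85 mm and grips with 20 to 120 N. Pads are 22 mm wide; open, the fingers measure 114 mm over their backs; the gripper's body (76 mm by 85 mm) begins 54 mm behind the grasp point. The pads swing forward as they close: fully open they stand 13 mm farther back than shut.
Start: joints at [1.131, 0.326, -0.193, 1.052, 0, 1.437], TCP at [0.166, 0.525, 0.231] pointing down, gripper open.
Joint ranges: [-2.65, 2.65], [-0.97, 1.79], [-1.3, 1.35], [-1.93, 2.1], [-1.47, 1.37], [-3.14, 3.14]. Speed limits (rad/s): [2.57, 2.57, 3.14, 3.14, 3.14, 3.14].

## Interface

Orientations are given as a unit quaternion [x, y, z, w].
In Python, from bench import * gives the robot as it stands.
- The arm moves only by the shell command python3 -m creep 'ROWS' [FORCE]. ROWS is JSON, a list of rows, each an object of numbers: "fingers": the opening, from -1 (shut) to 1 (fully open); "x", "y", "z": the shift along the tool's x, y, z normalised to -1 to 1, where 1 is 400 mm; "ax", "ay", "az": the turn, a rotation vector about the tool's x, y, z normalised to -1 to 1, where 1 is 180 degrees. In form: [{"fingers": .., "x": .., "y": .., "z": .., "ax": .., "ay": .., "az": ..}, ...]. A call has 1 to 12 rows; each row is the pose to reach, as a shift and turn from the pose commanded when the call began, along the tool's axes at that moment, turning the shorter way round; what a row does not reach only later rows make up. A row lasts 1/10 s, in which the tool goes at most 50 mm and 8.59 degrees, less where a joint would pass 70% of its speed; a pose out of reach is approached as far as the arm can. A call with a number of a shift or a turn outside -1 to 1 is refused whole. A call with a gripper value outside its range is refused whole. The fingers move at their own pace and stop on an object; FORCE is the grip in N (left out, the last holds). Time passes only in rows, so rows that repeat a pose let the fingers close. It gives the time, the measured TCP pose, the force, the opening and the grip force at its end, in the units of the state.
- get_obs(): the state, without advancing time (a new reading comes with each control period).
- get_image(name): name is "side" or "top"; returns the picture (384x512x3 uint8, red, green, blue); there is no depth.
- camera_model(name): a dict with "mtx" (3x3 intrinsics, pixels), "extrinsics" (4x4, takes a point from camera to world coordinates). Camera axes: x right, y down, z forward; pixel columns grow to the right and rows downward; lengths in m; the calibration is good to about 2 mm. A picture is of the moment at which its call begins. camera_model takes no time and is no camera call.
- finish_job(): hands the job in; it is judged then, once.
The state is a dict: "t": time; "qpos": joint angles; "qd": joint speeds; "joint_efforts": joint torques, N m; "eef_pos": TCP position; "ee_rot": TCP orientation; "force": force on the tool from outside, world axes, zero at the start; "ft_torque": the same for the moment, N m; "grip_width": finger opening in m; "finger_force": force on a finger pad.
Only numpy, scipy, OpenCV 4.12 (cv2) and the standard library are available. Lean on these libraries where they do the work, as an engineer would, in place of code of your own. Each camera call takes 0.05 s, during which the arm holds its last target. There are 200 camera calls.

## Task

Pick the cordless work lamp up by its orange handle, touching nothing but the handle. Clear of the bench and away from the stand, tip its foot until the sagging mast swings up, and balance the mast steadily upright on its soft knuckle for a good five seconds; then carry the lamp, mast balanced upright all the way, to the steel parking stand, slide it in from the open side so that the yellow head comes between the two red pads, and set the foot down gently, flat, central and fully home on the stand. Let go and finish only when the head has come to rest quietly against one of the pads, without letting the head flop or bang and without disturbing the oil can or the bottle.

Things in the scene. Friction and masses are not known exactly. Their poses are not given: they have to be found in the camera images.
- lamp: black foot of the work lamp, about 0.6 kg. Origin: centre of its underside; x points towards the mast end, z up. Rear battery block 130 x 120 x 40 mm (x -150 to -20 mm); front part 80 mm wide, 26 mm high (x -20 to +150 mm). The centre of mass of lamp with mast lies about 50 mm towards the mast from the middle of the handle
- handle (a point): middle of the lamp's orange bow handle, at (-70, 0, 95) mm in the lamp's frame: a bar along the lamp's x, 24 mm wide (y), 26 mm high, free for 100 mm between its two uprights, 42 mm of room under it; grip it from above across y. Same axes as the lamp
- mast: mast with the yellow head, nominal 0.28 kg (varies 12 percent). Origin: its hinge, at (110, 0, 55) mm in the lamp's frame; hinge axis = the lamp's x; own z points up the mast. Swings 0.45 rad either way from square to the foot, to end stops (positive: head to the lamp's -y); starts on the positive stop. Centre of mass 194 mm above the hinge, inertia about the hinge 0.0109 kg m2
- knuckle (a point): the hinge point again (same place as the mast's origin, lamp's axes). Its spring, 0.40 N m/rad, pulls the mast square to the foot; damping 0.06 N m s/rad, no dry friction. Gravity (0.53 N m/rad) beats the spring, so an upright mast is unstable and falls slowly (time constant about 0.6 s) unless the foot is rolled about its x axis: rolling it to one side pushes the mast to that side
- head (a point): centre of the yellow lamp head (50 mm along x, 76 mm along y, 66 mm high), on the mast's z axis, 200 mm from the hinge
- stand: grey steel parking stand, fixed. Origin: on its underside, at the point above which the lamp's origin belongs; x points from the open side, where the lamp slides in, to the back; the parked lamp's x is along it. Floor plate 8 mm thick, x -155 to +175 mm, 220 mm wide; the foot stands on it. Back lip 25 mm high, front face at x +167 mm
- pads (a point): point midway between the stand's two red pads, at (110, 0, 255) mm in the stand's frame and with its axes. The pads' inner faces are at y +70 and -70 mm, 64 mm long in x, from 200 to 310 mm above the bench, on grey posts (inner faces y +-84 mm) that rise from the plate. The parked mast leans on either pad at about 0.16 rad
- oilcan: copper oil can with a thin spout, 68 mm across, 170 mm high, loose bystander; origin at the centre of its underside
- bottle: white plastic bottle, 68 mm across, 170 mm high, loose bystander; origin at the centre of its underside

How it is judged:
On the way, in this order (a step that is already met when the one before it is completed fails the run):
1. the lamp is held clear of bench and stand with its mast balanced upright within 0.12 rad for 4 s (height (world z) of lamp above 0.015 m and angle between mast's own z axis and vertical below 0.12 rad and horizontal distance between lamp and stand above 0.09 m and contact force between mast and stand below 0.2 N), for 4 s.
2. the lamp comes into the stand, still off its floor, with the mast upright within 0.2 rad (horizontal distance between lamp and stand below 0.045 m and height (world z) of lamp above 0.01 m and angle between mast's own z axis and vertical below 0.2 rad), for 0.1 s.
At the end, for the whole second after the job is handed in: The lamp stands released and at rest on the stand's floor, flat within 0.04 rad, its origin within 25 mm of the stand's origin and in line with the stand within 0.15 rad, with the yellow head resting between the two red pads (horizontal distance between lamp and stand below 0.025 m and angle between the x axis of lamp and the x axis of stand, either way round below 0.15 rad and height (world z) of lamp below 0.012 m and angle between lamp's own z axis and vertical below 0.04 rad and angle between mast's own z axis and vertical below 0.28 rad and y of head in the frame of stand between -0.07 and 0.07 m and linear speed of lamp below 0.03 m/s and angular speed of mast below 0.1 rad/s); the robot touches nothing.
It fails at once if the mast sags more than 0.28 rad from upright after the lamp has left its place (12 cm) (distance of lamp from where it was at the start of the episode above 0.12 m and angle between mast's own z axis and vertical above 0.28 rad).
It fails at once if the mast flops faster than 2.5 rad/s or the head bangs on the stand (over 12 N) (angular speed of mast above 2.5 rad/s or contact force between mast and stand above 12 N).
It fails at once if the lamp is dropped or thrown (over 0.5 m/s) (linear speed of lamp above 0.5 m/s).
It fails at once if the robot touches the mast or the head (contact force between any of the fingers, the arm and mast above 1 N).
It fails at once if the oil can or the bottle is disturbed (moved over 30 mm) (distance of any of oilcan, bottle from where it was at the start of the episode above 0.03 m).
It also fails if it takes over 72 s, if anything falls off the work surface, if the arm or the gripper's body presses on something with over 40 N, if the wrist force passes 120 N, or if a joint passes its speed limit or range.

## Working session

There is one attempt and no reset: what is moved stays moved. The work goes in short steps, Python scripts to look and compute and a shell command to move; the robot and the scene stay as the last step left them, time stands still between calls to the robot, and variables do not carry over. Pictures are saved under pics/ and viewed, at most 10 in all, crops included, and the job is handed in when it is done.

```bash
ls; mkdir -p pics
python3 - <<'E'
from bench import *
import cv2,numpy as np
for n in("side","top"):
    im=get_image(n); cv2.imwrite(f"pics/{n}0.png",im[...,::-1]); np.save(f"pics/{n}0.npy",im)
    c=camera_model(n); print(n,np.round(c["mtx"],1).tolist(),np.round(c["extrinsics"],4).tolist())
print(get_obs())
E
```

```text
pics
side [[386.2, 0.0, 248.3], [0.0, 386.2, 193.6], [0.0, 0.0, 1.0]] [[0.6942, -0.4379, 0.5713, -0.0415], [-0.7197, -0.4118, 0.5589, -0.602], [-0.0095, -0.7992, -0.6011, 0.8159], [0.0, 0.0, 0.0, 1.0]]
top [[474.2, 0.0, 257.4], [0.0, 474.2, 187.0], [0.0, 0.0, 1.0]] [[0.0018, -0.9923, 0.1238, 0.4153], [-0.9998, 0.0008, 0.0214, -0.0189], [-0.0213, -0.1238, -0.9921, 1.4793], [0.0, 0.0, 0.0, 1.0]]
{'t': 0.1, 'qpos': array([ 1.13077139e+00,  3.26858198e-01, -1.93479398e-01,  1.05199022e+00,
        1.87739689e-05,  1.43658623e+00]), 'qd': array([-0.00178289, -0.00338656,  0.00352533, -0.00042637, -0.00147677,
        0.00182652]), 'joint_efforts': array([ 5.84452537e-04, -4.44240439e+01,  2.63037407e+01,  7.89261918e-03,
       -9.44559520e-05,  1.46815381e-05]), 'eef_pos': array([0.1653572 , 0.52401654, 0.23058813]), 'ee_rot': array([ 1.52312233e-01,  9.88332129e-01, -7.31739804e-04, -2.25853073e-04]), 'force': array([ 1.18179253, -0.68955535, -0.56909237]), 'ft_torque': array([-0.02312651, -0.06647787, -0.00030737]), 'finger_force': 0.0, 'grip_width': 0.08540785792086343}
```

View pics/side0.png

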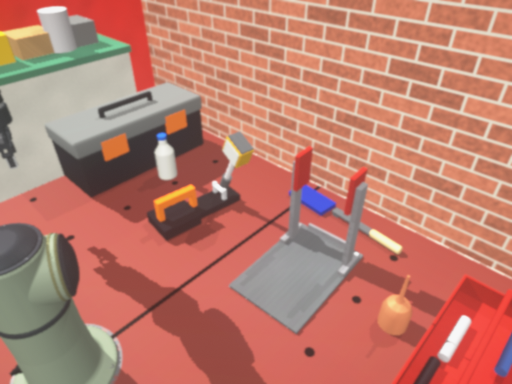

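View pics/top0.png

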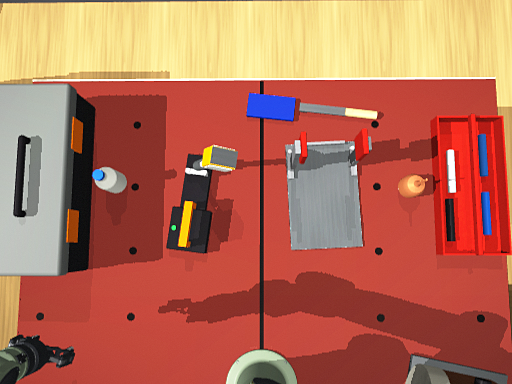

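The side view shows the lamp with its orange handle at about (176,202), the head at (238,150), the bottle at (165,160), the stand plate around (297,272) with red pads at (303,168) and (355,190), and the oil can at (395,313). The top view shows the handle at (187,223), the head at (220,158), the pads at (303,147) and (362,146), and the plate around (325,200).

```bash
cat > h.py <<'E'
from bench import *
import cv2,numpy as np
C={n:camera_model(n) for n in("side","top")}
def ray(n,uv):
    M=C[n]["extrinsics"]; d=M[:3,:3]@np.linalg.solve(C[n]["mtx"],[*uv,1.]); return M[:3,3],d/np.linalg.norm(d)
def plane(n,uv,z):
    o,d=ray(n,uv); return o+d*(z-o[2])/d[2]
def tri(a,b):
    (o1,d1),(o2,d2)=ray("side",a),ray("top",b)
    s=np.linalg.lstsq(np.c_[d1,-d2],o2-o1,rcond=None)[0]
    p,q=o1+s[0]*d1,o2+s[1]*d2; return (p+q)/2,np.linalg.norm(p-q)
def proj(n,p):
    M=np.linalg.inv(C[n]["extrinsics"]); q=C[n]["mtx"]@(M[:3,:3]@p+M[:3,3]); return q[:2]/q[2]
def mask(im,lo,hi,box):
    m=cv2.inRange(cv2.cvtColor(im,cv2.COLOR_RGB2HSV),lo,hi); k=np.zeros_like(m); x0,y0,x1,y1=box; k[y0:y1,x0:x1]=m[y0:y1,x0:x1]; return k
def blobs(m,amin=25):
    n,l,s,c=cv2.connectedComponentsWithStats(m)
    return [(int(s[i,4]),c[i].round(1).tolist(),s[i,:4].tolist(),l==i) for i in range(1,n) if s[i,4]>=amin]
E
python3 - <<'E'
from h import *
S,T=np.load("pics/side0.npy"),np.load("pics/top0.npy")
def show(t,m):
    for b in blobs(m): 
        r=cv2.minAreaRect(np.argwhere(b[3])[:,::-1].astype(np.float32)); print(t,b[:3],cv2.boxPoints(r).round(1).tolist())
org=((6,170,120),(19,255,255)); yel=((20,120,80),(33,255,255)); red=((0,200,60),(4,255,255)) 
show("S hand",mask(S,*org,(140,170,215,230))); show("T hand",mask(T,*org,(160,190,215,260)))
show("S yel",mask(S,*yel,(200,120,270,180))); show("T yel",mask(T,*yel,(190,130,250,180)))
for t,im,pts in(("S",S,[(303,160),(357,180),(303,185),(353,205),(250,210)]),("T",T,[(303,147),(362,146),(250,210)])):
    hs=cv2.cvtColor(im,cv2.COLOR_RGB2HSV); print(t,[(p,hs[p[1],p[0]].tolist()) for p in pts])
big=lambda im,b,k:cv2.resize(im[b[1]:b[3],b[0]:b[2]],None,fx=k,fy=k,interpolation=cv2.INTER_NEAREST)
a=big(S,(225,130,385,330),3); b=big(T,(160,130,385,260),3)
c=np.zeros((600,800,3),np.uint8); 
a=cv2.resize(a,(400,500));b=cv2.resize(b,(400,231))
cv2.imwrite("pics/c1.png",cv2.resize(big(T,(160,125,380,260),1),(800,491),interpolation=cv2.INTER_NEAREST)[...,::-1])
cv2.imwrite("pics/c2.png",cv2.resize(big(S,(140,130,380,330),1),(720,600),interpolation=cv2.INTER_NEAREST)[...,::-1])
E
```

```text
S hand (576, [174.5, 200.8], [153, 184, 44, 38]) [[149.5, 200.8000030517578], [192.89999389648438, 182.1999969482422], [202.10000610351562, 203.6999969482422], [158.6999969482422, 222.3000030517578]]
T hand (118, [189.0, 225.5], [178, 201, 18, 47]) [[176.8000030517578, 245.6999969482422], [188.1999969482422, 200.10000610351562], [199.8000030517578, 202.89999389648438], [188.39999389648438, 248.60000610351562]]
S yel (143, [240.7, 155.0], [226, 137, 26, 29]) [[216.8000030517578, 153.8000030517578], [226.6999969482422, 136.8000030517578], [251.60000610351562, 151.39999389648438], [241.6999969482422, 168.3000030517578]]
T yel (193, [210.0, 158.0], [202, 145, 33, 25]) [[201.1999969482422, 164.89999389648438], [204.0, 143.89999389648438], [236.8000030517578, 148.3000030517578], [234.0, 169.3000030517578]]
S [((303, 160), [2, 172, 166]), ((357, 180), [2, 168, 168]), ((303, 185), [160, 140, 149]), ((353, 205), [1, 49, 145]), ((250, 210), [3, 142, 151])]
T [((303, 147), [2, 223, 255]), ((362, 146), [1, 226, 191]), ((250, 210), [3, 177, 202])]
```

View pics/c1.png

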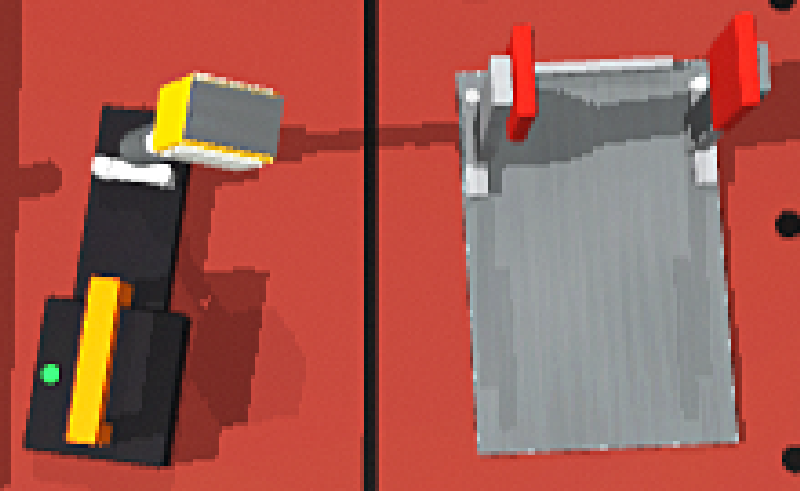

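View pics/c2.png

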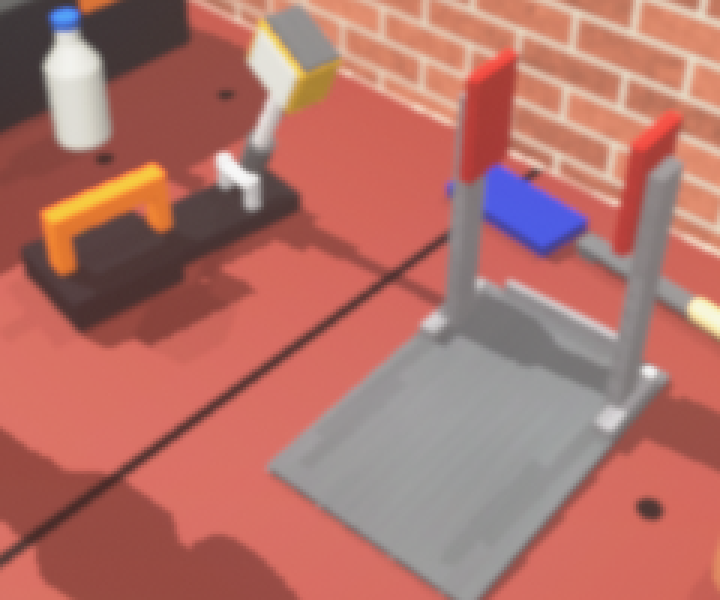

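The crops give clear handle and plate corners. In the top view the bar ends are at (189.4,201.7) and (182.6,246.5), and the plate's near corners are at (292,249.9) and (363.5,246). Next I triangulate.

Run:
```python
from h import *
P=lambda t,v:print(t,np.round(v,4))
f,e1=tri((193.3,187),(189.4,201.7)); n,e2=tri((156.7,202.3),(182.6,246.5))
P("handle far",[*f,e1]);P("near",[*n,e2]); 
zt=.108
F,N=plane("top",(189.4,201.7),zt),plane("top",(182.6,246.5),zt); P("F,N top plane",[*F,*N]); d=F-N; yaw=np.arctan2(d[1],d[0]); P("len,yaw,mid",[np.hypot(*d[:2]),yaw,*((F+N)/2)])
# foot rear/front corners crop1 -> z=.04 rear block, .026 front
c=lambda x,y:(160+x/3.636,125+y/3.636)
for t,p,z in(("blk FL",(48,298),.04),("blk FR",(190,317),.04),("blk NR",(168,466),.04),("blk NL",(24,447),.04),("front FL",(102,104),.026)): P(t,plane("top",c(*p),z))
for t,p in(("plate NL",(480,454)),("NR",(740,440)),("FL",(458,73))): P(t,plane("top",c(*p),.008))
s=lambda x,y:(140+x/3,130+y/3)
P("side plate NL",plane("side",s(268,467),.008))
# pads: top faces centres z=.31
for t,p in(("padL top",[(512,25),(532,27)]),("padL near",[(510,80),(520,90)]),("padR top",[(738,14),(752,14)])):
    P(t,[plane("top",c(*q),.31)[:2] for q in p])
P("bottle",plane("top",(112,181),.05));P("oil",plane("top",(410,187),.05))
o=get_obs(); from scipy.spatial.transform import Rotation as R; P("tool",R.from_quat(o["ee_rot"]).as_matrix())
```

```text
handle far [0.5429 0.2102 0.1031 0.0022]
near [0.4141 0.2258 0.1071 0.0006]
F,N top plane [0.5433 0.2087 0.108  0.4138 0.2258 0.108 ]
len,yaw,mid [ 0.1306 -0.1313  0.4786  0.2173  0.108 ]
blk FL [0.5336 0.2693 0.04  ]
blk FR [0.5176 0.1495 0.04  ]
blk NR [0.394  0.1661 0.04  ]
blk NL [0.4094 0.2864 0.04  ]
front FL [0.7019 0.2295 0.026 ]
plate NL [ 0.4041 -0.0938  0.008 ]
NR [ 0.4162 -0.3128  0.008 ]
FL [ 0.7321 -0.0771  0.008 ]
side plate NL [ 0.4004 -0.0955  0.008 ]
padL top [[ 0.7008 -0.1027]
 [ 0.6994 -0.1165]]
padL near [[ 0.6621 -0.101 ]
 [ 0.655  -0.1078]]
padR top [[ 0.7081 -0.2586]
 [ 0.7081 -0.2682]]
bottle [0.6124 0.4574 0.05  ]
oil [ 0.5932 -0.4486  0.05  ]
tool [[-9.536e-01  3.011e-01 -7.000e-04]
 [ 3.011e-01  9.536e-01 -1.400e-03]
 [ 2.000e-04 -1.500e-03 -1.000e+00]]
```

```bash
cat >> h.py <<'E'
from scipy.spatial.transform import Rotation as R
def goal(p,yaw,roll=0.):   # tool x = -lamp x, y = lamp y, z down; roll about lamp x
    B=R.from_euler("z",yaw)*R.from_euler("x",roll)*R.from_matrix(np.diag([-1.,1,-1])); return np.array(p),B
def rel(p,B,o=None):
    o=o or get_obs(); A=R.from_quat(o["ee_rot"]); s=A.inv().apply(p-o["eef_pos"])/.4; w=(A.inv()*B).as_rotvec()/np.pi
    print("xyz",s.round(4).tolist(),"a",w.round(4).tolist())
E
R=$(printf ',{"fingers":1,"x":-1.0,"y":-0.486,"z":0,"ax":0,"ay":0,"az":-0.0555}%.0s' 1)
python3 -m creep '[{"fingers":1,"x":-1.0,"y":-0.486,"z":0,"ax":0,"ay":0,"az":-0.0555},{"fingers":1,"x":-1.0,"y":-0.486,"z":0,"ax":0,"ay":0,"az":-0.0555},{"fingers":1,"x":-1.0,"y":-0.486,"z":0,"ax":0,"ay":0,"az":-0.0555},{"fingers":1,"x":-1.0,"y":-0.486,"z":0,"ax":0,"ay":0,"az":-0.0555},{"fingers":1,"x":-1.0,"y":-0.486,"z":0,"ax":0,"ay":0,"az":-0.0555},{"fingers":1,"x":-1.0,"y":-0.486,"z":0,"ax":0,"ay":0,"az":-0.0555},{"fingers":1,"x":-1.0,"y":-0.486,"z":0,"ax":0,"ay":0,"az":-0.0555},{"fingers":1,"x":-1.0,"y":-0.486,"z":0,"ax":0,"ay":0,"az":-0.0555},{"fingers":1,"x":-1.0,"y":-0.486,"z":0,"ax":0,"ay":0,"az":-0.0555},{"fingers":1,"x":-1.0,"y":-0.486,"z":0,"ax":0,"ay":0,"az":-0.0555},{"fingers":1,"x":-1.0,"y":-0.486,"z":0,"ax":0,"ay":0,"az":-0.0555},{"fingers":1,"x":-1.0,"y":-0.486,"z":0,"ax":0,"ay":0,"az":-0.0555}]'
python3 - <<'E'
from h import *
o=get_obs(); print(o["qpos"].round(3),o["eef_pos"].round(4),o["force"].round(2),o["ft_torque"].round(3))
rel(*goal((.5004,.2144,.13),-.133)); rel(*goal((.5004,.2144,.076),-.133))
E
```

```text
t: 1.3
eef_pos: [0.4875, 0.2191, 0.2309]
ee_rot: [0.065, 0.998, -0.0, -0.001]
force: [0.4, 0.7, 0.4]
grip_width: 0.0853
finger_force: 0.0
[ 0.284  0.299 -0.232  1.041  0.     0.415] [0.4875 0.2191 0.2309] [0.37 0.7  0.45] [ 0.013  0.029 -0.063]
xyz [-0.0338, -0.0074, 0.2523] a [-0.0001, -0.0004, 0.0007]
xyz [-0.034, -0.0073, 0.3873] a [-0.0001, -0.0004, 0.0007]
```

```bash
python3 -m creep '[{"fingers":1,"x":-0.034,"y":-0.007,"z":0.05,"ax":0,"ay":0,"az":0},{"fingers":1,"x":-0.034,"y":-0.007,"z":0.15,"ax":0,"ay":0,"az":0},{"fingers":1,"x":-0.034,"y":-0.007,"z":0.25,"ax":0,"ay":0,"az":0},{"fingers":1,"x":-0.034,"y":-0.007,"z":0.32,"ax":0,"ay":0,"az":0},{"fingers":1,"x":-0.034,"y":-0.007,"z":0.387,"ax":0,"ay":0,"az":0},{"fingers":1,"x":-0.034,"y":-0.007,"z":0.387,"ax":0,"ay":0,"az":0}]'
python3 - <<'E'
from h import *
for n in("side","top"):
    im=get_image(n); np.save(f"pics/{n}1.npy",im)
a=cv2.resize(np.load("pics/side1.npy")[110:260,110:290],(480,400)); b=cv2.resize(np.load("pics/top1.npy")[130:260,150:253],(317,400))
cv2.imwrite("pics/g1.png",np.hstack([a,b])[...,::-1]); print(get_obs()["force"].round(1))
E
```

```text
t: 1.9
eef_pos: [0.4974, 0.2147, 0.0733]
ee_rot: [0.064, 0.998, -0.001, -0.003]
force: [-0.7, 0.5, 0.5]
grip_width: 0.0853
finger_force: 0.0
[0.2 0.5 0.6]
```

View pics/g1.png

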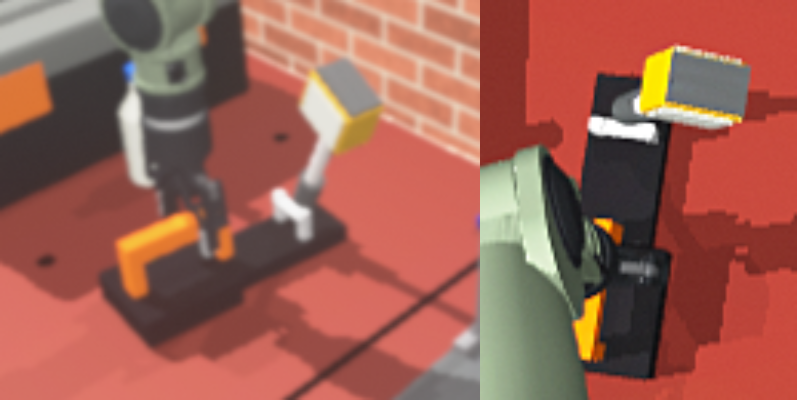

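The gripper straddles the bar near its front end, with the fingers clear of both uprights. I'll close, lift 70 mm, set up mast measurement, and simulate the swing-up.

```bash
python3 -m creep '[{"fingers":-1,"x":0,"y":0,"z":0,"ax":0,"ay":0,"az":0},{"fingers":-1,"x":0,"y":0,"z":0,"ax":0,"ay":0,"az":0},{"fingers":-1,"x":0,"y":0,"z":0,"ax":0,"ay":0,"az":0},{"fingers":-1,"x":0,"y":0,"z":0,"ax":0,"ay":0,"az":0},{"fingers":-1,"x":0,"y":0,"z":0,"ax":0,"ay":0,"az":0},{"fingers":-1,"x":0,"y":0,"z":0,"ax":0,"ay":0,"az":0},{"fingers":-1,"x":0,"y":0,"z":0,"ax":0,"ay":0,"az":0},{"fingers":-1,"x":0,"y":0,"z":0,"ax":0,"ay":0,"az":0}]' 110
cat > m.py <<'E'
import json,os,sys
from h import *
GX=-.051; TZ=.076    # grip place along lamp x, TCP height above the underside
def meas(quiet=False):
    o=get_obs(); im=get_image("top")
    A=R.from_quat(o["ee_rot"])*R.from_matrix(np.diag([-1.,1,-1])); L=A.as_matrix()
    org=o["eef_pos"]-L@[GX,0,TZ]; h=org+L@[.11,0,.055]
    phi=np.arctan2(L[2,1],L[2,2]); lx=np.array([L[0,0],L[1,0],0])/np.hypot(L[0,0],L[1,0]); ly=np.array([-lx[1],lx[0],0])
    g=proj("top",h+[0,0,.2]).astype(int); b=[max(0,g[0]-60),max(0,g[1]-35),g[0]+60,g[1]+35]
    m=mask(im,(19,110,70),(34,255,255),b); bl=blobs(m,4)
    if not bl: print("no head",b); return o,im,None,phi,org
    uv=np.vstack([np.argwhere(q[3])[:,::-1] for q in bl]); th=0.
    for _ in range(6):
        z=h[2]+.2*np.cos(th); Q=np.array([plane("top",p,z) for p in uv])-h; s=Q@ly
        s0=np.sort(s); yc=(s0[1]+s0[-2])/2; th=-np.arcsin(np.clip(yc/.2,-1,1))
    print("t %.2f th %.3f phi %.3f n %d w %.3f headx %.3f org %s yaw %.3f F %s M %s"%(o["t"],th,phi,len(uv),s0[-2]-s0[1],(Q@lx).mean(),org.round(3),np.arctan2(lx[1],lx[0]),o["force"].round(1),(L.T@o["ft_torque"]).round(2)))
    open("log.txt","a").write(json.dumps([o["t"],th,phi])+"\n"); return o,im,th,phi,org
if __name__=="__main__": meas()
E
python3 m.py
python3 -m creep '[{"fingers":-1,"x":0,"y":0,"z":-0.03,"ax":0,"ay":0,"az":0},{"fingers":-1,"x":0,"y":0,"z":-0.08,"ax":0,"ay":0,"az":0},{"fingers":-1,"x":0,"y":0,"z":-0.13,"ax":0,"ay":0,"az":0},{"fingers":-1,"x":0,"y":0,"z":-0.16,"ax":0,"ay":0,"az":0},{"fingers":-1,"x":0,"y":0,"z":-0.175,"ax":0,"ay":0,"az":0},{"fingers":-1,"x":0,"y":0,"z":-0.175,"ax":0,"ay":0,"az":0},{"fingers":-1,"x":0,"y":0,"z":-0.175,"ax":0,"ay":0,"az":0},{"fingers":-1,"x":0,"y":0,"z":-0.175,"ax":0,"ay":0,"az":0}]'
python3 m.py
python3 - <<'E'
from m import *
o,im,th,phi,org=meas(); s=get_image("side")
cv2.imwrite("pics/g2.png",np.hstack([cv2.resize(s[60:260,110:290],(432,480)),cv2.resize(im[110:260,150:260],(352,480))])[...,::-1])
E
```

```text
t: 2.8
eef_pos: [0.5023, 0.2151, 0.0774]
ee_rot: [0.065, 0.998, 0.001, 0.001]
force: [-0.7, 3.4, 5.9]
grip_width: 0.0226
finger_force: 107.5
t 2.80 th 0.440 phi 0.002 n 195 w 0.086 headx -0.005 org [0.553 0.209 0.001] yaw -0.131 F [-0.7  3.4  5.9] M [0.55 0.21 0.06]
t: 3.65
eef_pos: [0.5007, 0.2138, 0.1454]
ee_rot: [0.066, 0.998, -0.0, -0.001]
force: [-0.5, 0.0, -8.8]
grip_width: 0.0221
finger_force: 109.0
t 3.65 th 0.444 phi -0.001 n 213 w 0.087 headx -0.004 org [0.551 0.207 0.069] yaw -0.132 F [-0.5  0.  -8.8] M [0.28 0.29 0.  ]
t 3.70 th 0.444 phi -0.001 n 213 w 0.086 headx -0.004 org [0.551 0.207 0.069] yaw -0.131 F [ 0.8  0.5 -8.4] M [0.27 0.29 0.  ]
```

View pics/g2.png

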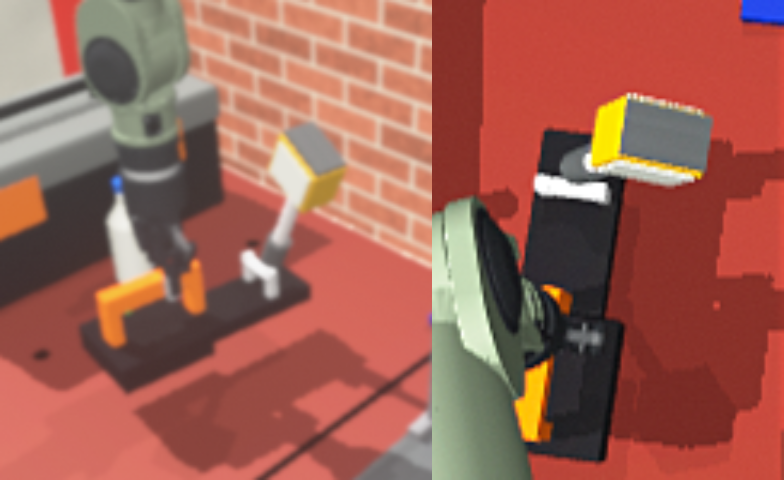

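```bash
cat > sim.py <<'E'
import numpy as np
def sim(rows,th,om,phi,mg=.53,lag=.1,stop=.45,every=.1,last=None):
    """rows: foot roll to reach at the end of each 0.1 s; first-order lag; returns (th,om,phi) per row"""
    I,k,c=.0109*mg/.53,.40,.06; dt=.001; out=[]; p=phi; u0=phi if last is None else last
    for u1 in rows:
        for i in range(100):
            u=u0+(u1-u0)*(i+1)/100; dp=(u-p)/lag; p+=dp*dt
            om+=dt*(mg*np.sin(th)-k*(th-p)-c*(om-dp))/I; th+=om*dt
            if th-p>stop: th=p+stop; om=min(om,dp)
            if th-p<-stop: th=p-stop; om=max(om,dp)
        u0=u1; out.append((round(th,3),round(om,2),round(p,3)))
    return out
E
python3 - <<'E'
from sim import *
for rows in([-.1,-.2,-.3,-.33,-.33,-.25,-.15,-.08,-.04,0,0,0],[-.1,-.2,-.3,-.33,-.33,-.3,-.2,-.1,-.05,0,0,0]):
  for mg in(.47,.53,.59):
    for lag in(.03,.1): print(mg,lag,sim(rows,.45,0,0,mg,lag)[2:])
E
```

```text
0.47 0.03 [(np.float64(0.126), np.float64(-1.72), -0.271), (np.float64(-0.065), np.float64(-2.06), -0.321), (np.float64(-0.281), np.float64(-2.25), -0.33), (np.float64(-0.499), np.float64(-2.04), -0.272), (-0.629, 0.99, -0.179), (-0.551, 0.71, -0.101), (-0.502, 0.41, -0.052), (-0.462, 0.4, -0.012), (np.float64(-0.439), np.float64(0.06), -0.0), (np.float64(-0.445), np.float64(-0.15), -0.0)]
0.47 0.1 [(np.float64(0.23), np.float64(-1.27), -0.206), (np.float64(0.081), np.float64(-1.69), -0.277), (np.float64(-0.104), np.float64(-1.99), -0.31), (np.float64(-0.307), np.float64(-2.02), -0.293), (np.float64(-0.499), np.float64(-1.76), -0.229), (-0.603, 0.73, -0.153), (-0.542, 0.52, -0.092), (-0.494, 0.44, -0.044), (-0.466, 0.16, -0.016), (-0.456, 0.06, -0.006)]
0.53 0.03 [(np.float64(0.15), np.float64(-1.5), -0.271), (np.float64(-0.02), np.float64(-1.86), -0.321), (np.float64(-0.221), np.float64(-2.15), -0.33), (np.float64(-0.438), np.float64(-2.12), -0.272), (-0.629, 0.99, -0.179), (-0.551, 0.71, -0.101), (-0.502, 0.41, -0.052), (-0.462, 0.4, -0.012), (np.float64(-0.448), np.float64(-0.09),
[... 2754 characters left out ...]
float64(-1.68), -0.321), (np.float64(-0.172), np.float64(-2.01), -0.33), (np.float64(-0.389), np.float64(-2.31), -0.308), (np.float64(-0.624), np.float64(-2.33), -0.228), (-0.579, 1.0, -0.129), (-0.515, 0.52, -0.065), (-0.465, 0.5, -0.015), (np.float64(-0.449), np.float64(-0.16), -0.0), (-0.45, 0.0, -0.0)]
0.59 0.1 [(np.float64(0.243), np.float64(-1.01), -0.206), (np.float64(0.127), np.float64(-1.31), -0.277), (np.float64(-0.02), np.float64(-1.64), -0.31), (np.float64(-0.201), np.float64(-1.96), -0.312), (np.float64(-0.407), np.float64(-2.13), -0.267), (np.float64(-0.621), np.float64(-2.12), -0.187), (-0.563, 0.64, -0.113), (-0.505, 0.55, -0.055), (-0.47, 0.2, -0.02), (-0.457, 0.07, -0.007)]
```

Lamp level in the gripper, with the mast reading 0.444 rad on its 0.45 rad stop, so the measurement is good. I need a gentler swing-up.

Run:
```python
from sim import *
for rows in([-.07,-.14,-.2,-.2,-.2,-.2],[-.07,-.14,-.2,-.2,-.17,-.12,-.08],[-.07,-.14,-.2,-.22,-.17,-.12,-.08,-.06]):
  for mg in(.47,.53,.59):
    print(mg,*[tuple(map(float,v)) for v in sim(rows,.45,0,0,mg,.06)[2:]])
```

```text
0.47 (0.268, -0.94, -0.164) (0.164, -1.09, -0.193) (0.052, -1.16, -0.199) (-0.069, -1.25, -0.2)
0.53 (0.279, -0.77, -0.164) (0.196, -0.87, -0.193) (0.105, -0.95, -0.199) (0.004, -1.07, -0.2)
0.59 (0.285, -0.65, -0.164) (0.218, -0.68, -0.193) (0.148, -0.73, -0.199) (0.07, -0.84, -0.2)
0.47 (0.268, -0.94, -0.164) (0.164, -1.09, -0.193) (0.055, -1.06, -0.183) (-0.044, -0.9, -0.146) (-0.125, -0.72, -0.104)
0.53 (0.279, -0.77, -0.164) (0.196, -0.87, -0.193) (0.108, -0.86, -0.183) (0.027, -0.74, -0.146) (-0.04, -0.61, -0.104)
0.59 (0.285, -0.65, -0.164) (0.218, -0.68, -0.193) (0.151, -0.65, -0.183) (0.092, -0.53, -0.146) (0.045, -0.4, -0.104)
0.47 (0.268, -0.94, -0.164) (0.162, -1.16, -0.204) (0.045, -1.12, -0.191) (-0.057, -0.92, -0.148) (-0.139, -0.73, -0.104) (-0.206, -0.61, -0.074)
0.53 (0.279, -0.77, -0.164) (0.193, -0.93, -0.204) (0.099, -0.91, -0.191) (0.014, -0.77, -0.148) (-0.055, -0.63, -0.104) (-0.114, -0.56, -0.074)
0.59 (0.285, -0.65, -0.164) (0.216, -0.74, -0.204) (0.142, -0.7, -0.191) (0.079, -0.56, -0.148) (0.029, -0.43, -0.104) (-0.01, -0.36, -0.074)
```

```bash
python3 -m creep '[{"fingers":-1,"x":0,"y":0,"z":0,"ax":0.022,"ay":0,"az":0},{"fingers":-1,"x":0,"y":0,"z":0,"ax":0.045,"ay":0,"az":0}]' >/dev/null; python3 m.py
python3 -m creep '[{"fingers":-1,"x":0,"y":0,"z":0,"ax":0.016,"ay":0,"az":0},{"fingers":-1,"x":0,"y":0,"z":0,"ax":0.01,"ay":0,"az":0}]' >/dev/null; python3 m.py
python3 -m creep '[{"fingers":-1,"x":0,"y":0,"z":0,"ax":-0.013,"ay":0,"az":0},{"fingers":-1,"x":0,"y":0,"z":0,"ax":-0.025,"ay":0,"az":0}]' ; python3 m.py
```

```text
t 4.00 th 0.311 phi -0.143 n 153 w 0.084 headx -0.008 org [0.551 0.196 0.071] yaw -0.133 F [ 0.2  0.4 -7.9] M [0.61 0.29 0.06]
t 4.25 th 0.127 phi -0.171 n 117 w 0.079 headx -0.012 org [0.55  0.196 0.071] yaw -0.129 F [ 0.8 -0.2 -8.4] M [0.71 0.31 0.03]
t: 4.5
eef_pos: [0.5015, 0.2138, 0.1464]
ee_rot: [0.066, 0.997, -0.046, -0.003]
force: [-0.8, 0.5, -8.1]
grip_width: 0.0224
finger_force: 110.1
t 4.50 th -0.012 phi -0.091 n 170 w 0.086 headx -0.009 org [0.551 0.2   0.071] yaw -0.131 F [-0.8  0.5 -8.1] M [0.28 0.3  0.06]
```

```bash
cat > est.py <<'E'
# observer on log.txt: each call steps the roll in its first row and then holds it
import json,sys,numpy as np
from scipy.optimize import least_squares
L=np.array([json.loads(l) for l in open("log.txt")]); L=L[L[:,0]>=4.5-1e-6]; win=3.2
L=L[L[:,0]>=L[-1,0]-win]
def run(th,om,mg,b,L=L):
    I=.0109*mg/.53; out=[th]; dt=.005
    for a,c in zip(L[:-1],L[1:]):
        for i in range(int(round((c[0]-a[0])/dt))):
            t=i*dt-.05; f=np.clip(t/.1,0,1); p=a[2]+f*(c[2]-a[2]); dp=(c[2]-a[2])/.1 if 0<=t<.1 else 0
            om+=dt*(mg*np.sin(th)-.4*(th-p)-.06*(om-dp))/I; th+=om*dt
        out.append(th)
    return np.array(out),th,om
r=lambda v:np.r_[(run(*v)[0]-L[:,1]-v[3])/.008,(v[2]-.53)/.03,v[3]/.015,(v[1]+.2)/1.]
s=least_squares(r,[L[0,1],0,.53,0]); _,th,om=run(*s.x); mg=s.x[2]; I=.0109*mg/.53
lam=(-.06+np.sqrt(.0036+4*I*(mg-.4)))/(2*I); w=.06/I+lam; ph=L[-1,2]; z=th+om/w
print("EST th %.3f om %.3f mg %.3f bias %.3f zeta %.3f lam %.2f rms %.4f"%(th,om,mg,s.x[3],z,lam,np.std(run(*s.x)[0]-L[:,1]-s.x[3])))
zh=z*np.exp(lam*.1); B=.4/I/w; C=.06/I/w
for T in(.3,.5,.8):
    e=np.exp(lam*T); # hold roll u for T with zeta->0, step ph->u counted
    u=-(zh-C*ph)/(C+B*(1-1/e)/lam); print("T %.1f phi %.3f dax %.4f"%(T,u,-(u-ph)/np.pi),end="; ")
print()
E
python3 -m creep '[{"fingers":-1,"x":0,"y":0,"z":0,"ax":-0.029,"ay":0,"az":0},{"fingers":-1,"x":0,"y":0,"z":0,"ax":-0.029,"ay":0,"az":0}]' >/dev/null; python3 m.py; python3 est.py
```

```text
t 4.75 th -0.082 phi -0.004 n 207 w 0.089 headx -0.008 org [0.552 0.205 0.071] yaw -0.135 F [-0.1 -0.7 -8.8] M [-0.13  0.36 -0.01]
EST th -0.082 om -0.135 mg 0.530 bias -0.000 zeta -0.101 lam 1.67 rms 0.0001
T 0.3 phi 0.059 dax -0.0199; T 0.5 phi 0.046 dax -0.0160; T 0.8 phi 0.038 dax -0.0134;
```

```bash
python3 -m creep '[{"fingers":-1,"x":0,"y":0,"z":0,"ax":-0.02,"ay":0,"az":0},{"fingers":-1,"x":0,"y":0,"z":0,"ax":-0.02,"ay":0,"az":0},{"fingers":-1,"x":0,"y":0,"z":0,"ax":-0.02,"ay":0,"az":0}]' >/dev/null; python3 m.py; python3 est.py
```

```text
t 5.10 th -0.054 phi 0.057 n 192 w 0.088 headx -0.008 org [0.553 0.211 0.071] yaw -0.132 F [-0.6 -0.6 -8.5] M [-0.22  0.35 -0.02]
EST th -0.055 om 0.207 mg 0.535 bias -0.001 zeta -0.026 lam 1.71 rms 0.0006
T 0.3 phi 0.038 dax 0.0061; T 0.5 phi 0.030 dax 0.0087; T 0.8 phi 0.025 dax 0.0103;
```

```bash
python3 -m creep '[{"fingers":-1,"x":0,"y":0,"z":0,"ax":0.009,"ay":0,"az":0},{"fingers":-1,"x":0,"y":0,"z":0,"ax":0.009,"ay":0,"az":0},{"fingers":-1,"x":0,"y":0,"z":0,"ax":0.009,"ay":0,"az":0},{"fingers":-1,"x":0,"y":0,"z":0,"ax":0.009,"ay":0,"az":0}]' >/dev/null; python3 m.py; python3 est.py
```

```text
t 5.55 th 0.004 phi 0.031 n 160 w 0.087 headx -0.010 org [0.552 0.21  0.07 ] yaw -0.131 F [ 0.4  0.  -8.9] M [-0.12  0.33  0.  ]
EST th 0.001 om 0.157 mg 0.538 bias -0.005 zeta 0.022 lam 1.74 rms 0.0011
T 0.3 phi -0.002 dax 0.0104; T 0.5 phi -0.001 dax 0.0103; T 0.8 phi -0.001 dax 0.0103;
```

```bash
python3 -m creep '[{"fingers":-1,"x":0,"y":0,"z":0,"ax":0.01,"ay":0,"az":0},{"fingers":-1,"x":0,"y":0,"z":0,"ax":0.01,"ay":0,"az":0},{"fingers":-1,"x":0,"y":0,"z":0,"ax":0.01,"ay":0,"az":0},{"fingers":-1,"x":0,"y":0,"z":0,"ax":0.01,"ay":0,"az":0},{"fingers":-1,"x":0,"y":0,"z":0,"ax":0.01,"ay":0,"az":0}]' >/dev/null; python3 m.py; python3 est.py
```

```text
t 6.10 th 0.090 phi 0.000 n 131 w 0.082 headx -0.011 org [0.552 0.207 0.07 ] yaw -0.132 F [ 0.6 -0.2 -7.7] M [0.09 0.31 0.05]
EST th 0.096 om 0.182 mg 0.556 bias 0.009 zeta 0.122 lam 1.90 rms 0.0043
T 0.3 phi -0.079 dax 0.0253; T 0.5 phi -0.064 dax 0.0203; T 0.8 phi -0.054 dax 0.0171;
```

```bash
python3 - <<'E'
s=open("est.py").read()
s=s.replace("def run(th,om,mg,b,L=L):","def run(th,om,mg,b,p0,L=L):").replace("p=a[2]+f*(c[2]-a[2])","p=p0+a[2]+f*(c[2]-a[2])")
s=s.replace("v[3]/.015,","v[3]/.008,v[4]/.015,").replace("[L[0,1],0,.53,0])","[L[0,1],0,.53,0,0])").replace("ph=L[-1,2]","p0=s.x[4]; ph=L[-1,2]+p0").replace("bias %.3f","bias %.3f p0 %.3f").replace("s.x[3],z,","s.x[3],p0,z,").replace("win=3.2","win=5").replace('%(T,u,','%(T,u-p0,')
open("est.py","w").write(s)
E
python3 est.py
```

```text
EST th 0.088 om 0.187 mg 0.557 bias 0.000 p0 0.004 zeta 0.115 lam 1.92 rms 0.0041
T 0.3 phi -0.077 dax 0.0247; T 0.5 phi -0.063 dax 0.0200; T 0.8 phi -0.054 dax 0.0171;
```

```bash
python3 -m creep '[{"fingers":-1,"x":0,"y":0,"z":0,"ax":0.026,"ay":0,"az":0},{"fingers":-1,"x":0,"y":0,"z":0,"ax":0.026,"ay":0,"az":0},{"fingers":-1,"x":0,"y":0,"z":0,"ax":0.026,"ay":0,"az":0}]' >/dev/null; python3 m.py; python3 est.py
```

```text
t 6.45 th 0.085 phi -0.080 n 133 w 0.082 headx -0.011 org [0.551 0.202 0.071] yaw -0.131 F [ 0.1 -0.3 -6.9] M [0.24 0.32 0.08]
EST th 0.083 om -0.183 mg 0.577 bias 0.001 p0 0.006 zeta 0.057 lam 2.09 rms 0.0040
T 0.3 phi -0.076 dax -0.0012; T 0.5 phi -0.063 dax -0.0054; T 0.8 phi -0.055 dax -0.0080;
```

```bash
python3 -m creep '[{"fingers":-1,"x":0,"y":0,"z":0,"ax":-0.003,"ay":0,"az":0},{"fingers":-1,"x":0,"y":0,"z":0,"ax":-0.003,"ay":0,"az":0},{"fingers":-1,"x":0,"y":0,"z":0,"ax":-0.003,"ay":0,"az":0}]' >/dev/null; python3 m.py; python3 est.py
```

```text
t 6.80 th 0.022 phi -0.072 n 161 w 0.085 headx -0.010 org [0.551 0.202 0.071] yaw -0.132 F [-0.6 -0.3 -8.2] M [0.27 0.33 0.05]
EST th 0.021 om -0.257 mg 0.584 bias 0.001 p0 0.007 zeta -0.015 lam 2.14 rms 0.0034
T 0.3 phi -0.022 dax -0.0158; T 0.5 phi -0.019 dax -0.0167; T 0.8 phi -0.018 dax -0.0172;
```

```bash
python3 -m creep '[{"fingers":-1,"x":0,"y":0,"z":0,"ax":-0.0165,"ay":0,"az":0},{"fingers":-1,"x":0,"y":0,"z":0,"ax":-0.0165,"ay":0,"az":0},{"fingers":-1,"x":0,"y":0,"z":0,"ax":-0.0165,"ay":0,"az":0},{"fingers":-1,"x":0,"y":0,"z":0,"ax":-0.0165,"ay":0,"az":0}]' >/dev/null; python3 m.py; python3 est.py
```

```text
t 7.25 th -0.024 phi -0.021 n 181 w 0.087 headx -0.009 org [0.552 0.206 0.071] yaw -0.131 F [-0.1 -0.  -8.6] M [0.01 0.33 0.01]
EST th -0.025 om -0.112 mg 0.586 bias 0.001 p0 0.008 zeta -0.041 lam 2.16 rms 0.0037
T 0.3 phi 0.016 dax -0.0119; T 0.5 phi 0.012 dax -0.0104; T 0.8 phi 0.009 dax -0.0095;
```

The mast is balanced and the model identifies well (it is a bit heavy, about 0.58 N m/rad). Next I extend the observer and planner to include hinge travel for the carry.

```bash
python3 - <<'E'
s=open("m.py").read()
s=s.replace('json.dumps([o["t"],th,phi])','json.dumps([o["t"],th,phi,h[0],h[1],lx[0],lx[1]])')
open("m.py","w").write(s)
L=open("log.txt").read().splitlines()
import json,math
out=[]
for l in L:
    v=json.loads(l); 
    if len(v)==3: 
        y=.2138+.021*v[2]; lx=(math.cos(.131),-math.sin(.131)); v+=[.5015+.161*lx[0]+.021*v[2]*-lx[1],.2138+.161*lx[1]+.021*v[2]*lx[0],*lx]
    out.append(json.dumps(v))
open("log.txt","w").write("\n".join(out)+"\n")
E
cat > est.py <<'E'
# observer (fit of the given mast model to log.txt) and planner: est.py TX TY TZ YAW STEP_mm NROWS
# a call steps the roll in its first row, shifts evenly in all rows but the last
import json,sys
from m import *
from scipy.optimize import least_squares,brentq
L=np.array([json.loads(l) for l in open("log.txt")]); L=L[(L[:,0]>=4.5-1e-6)&(L[:,0]>=L[-1,0]-4)]
def seg(th,om,mg,p,q,d,T):
    I=.0109*mg/.53; dt=.005; v=d/(T-.15); J=mg/9.81/I
    n=int(round(T/dt)); i1=int(round((T-.1)/dt))
    for i in range(n):
        t=i*dt-.05; f=np.clip(t/.1,0,1); dp=(q-p)/.1 if 0<=t<.1 else 0
        if i==10: om+=J*v
        if i==i1: om-=J*v
        om+=dt*(mg*np.sin(th)-.4*(th-p-f*(q-p))-.06*(om-dp))/I; th+=om*dt
    return th,om
def run(v):
    th,om,mg,b,p0=v; out=[th]
    for a,c in zip(L[:-1],L[1:]):
        th,om=seg(th,om,mg,a[2]+p0,c[2]+p0,(c[3]-a[3])*-a[6]+(c[4]-a[4])*a[5],c[0]-a[0]); out.append(th)
    return np.array(out),th,om
r=lambda v:np.r_[(run(v)[0]-L[:,1]-v[3])/.008,(v[2]-.58)/.02,v[3]/.008,(v[4]-.005)/.01,v[1]/1.]
s=least_squares(r,[L[0,1],0,.58,0,0]); S,th,om=run(s.x); mg,b,p0=s.x[2:]; I=.0109*mg/.53
lam=(-.06+np.sqrt(.0036+4*I*(mg-.4)))/(2*I); w=.06/I+lam; ph=L[-1,2]
print("EST th %.3f om %.3f zeta %.3f mg %.3f bias %.3f p0 %.3f rms %.4f"%(th,om,th+om/w,mg,b,p0,np.std(S-L[:,1]-b)))
a=list(map(float,sys.argv[1:])); n=int(a[5]); o=get_obs(); D=np.array(a[:3])-o["eef_pos"]; st=min(1,a[4]/1000/np.linalg.norm(D)); D*=st
y0=np.arctan2(L[-1,6],L[-1,5]); yw=y0+(a[3]-y0)*st
hd=D+.161*np.array([np.cos(yw)-np.cos(y0),np.sin(yw)-np.sin(y0),0]); d=-L[-1,6]*hd[0]+L[-1,5]*hd[1]
def end(u):
    x=seg(th,om,mg,ph+p0,u+p0,d+.021*(u-ph),.05+.1*n); return x
def zz(u): x=end(u); return x[0]+x[1]/w*1.0
u=brentq(zz,-.4,.4); print("left %.3f  step d %.3f roll u %.3f -> th,om"%(np.linalg.norm(np.array(a[:3])-o["eef_pos"]),d,u),np.round(end(u),3))
rel(*goal(o["eef_pos"]+D,yw,u),o)
E
python3 est.py .40 .15 .14 -.08 40 5
```

```text
EST th -0.024 om -0.118 zeta -0.041 mg 0.590 bias 0.001 p0 0.008 rms 0.0026
left 0.120  step d -0.023 roll u 0.027 -> th,om [-0.031  0.219]
xyz [0.0767, -0.0638, 0.0067] a [-0.0152, 0.0, -0.0055]
```

```bash
sed -i 's|return x\[0\]+x\[1\]/w\*1.0|return x[0]+x[1]/w-.06/I/w*(u+p0)|' est.py; python3 est.py .40 .15 .14 -.08 40 5
```

```text
EST th -0.024 om -0.118 zeta -0.041 mg 0.590 bias 0.001 p0 0.008 rms 0.0026
left 0.120  step d -0.023 roll u 0.032 -> th,om [-0.012  0.282]
xyz [0.0767, -0.0638, 0.0067] a [-0.0168, 0.0, -0.0055]
```

```bash
python3 -m creep '[{"fingers":-1,"x":0.019,"y":-0.016,"z":0.002,"ax":-0.017,"ay":0,"az":-0.001},{"fingers":-1,"x":0.038,"y":-0.032,"z":0.004,"ax":-0.017,"ay":0,"az":-0.003},{"fingers":-1,"x":0.057,"y":-0.048,"z":0.005,"ax":-0.017,"ay":0,"az":-0.004},{"fingers":-1,"x":0.077,"y":-0.064,"z":0.007,"ax":-0.017,"ay":0,"az":-0.006},{"fingers":-1,"x":0.077,"y":-0.064,"z":0.007,"ax":-0.017,"ay":0,"az":-0.006}]' >/dev/null; python3 m.py; python3 est.py .40 .15 .14 -.08 50 5
```

```text
t 7.80 th -0.031 phi 0.032 n 174 w 0.087 headx -0.009 org [0.517 0.189 0.068] yaw -0.112 F [-0.6  0.7 -8.4] M [-0.12  0.41 -0.  ]
EST th -0.029 om 0.243 zeta 0.005 mg 0.591 bias 0.001 p0 0.008 rms 0.0028
left 0.080  step d -0.028 roll u 0.012 -> th,om [-0.017  0.215]
xyz [0.0971, -0.0786, 0.0042] a [0.0067, 0.0, -0.0065]
```

```bash
python3 -m creep '[{"fingers":-1,"x":0.024,"y":-0.02,"z":0.001,"ax":0.0067,"ay":0,"az":-0.002},{"fingers":-1,"x":0.048,"y":-0.04,"z":0.002,"ax":0.0067,"ay":0,"az":-0.003},{"fingers":-1,"x":0.072,"y":-0.06,"z":0.003,"ax":0.0067,"ay":0,"az":-0.005},{"fingers":-1,"x":0.097,"y":-0.079,"z":0.004,"ax":0.0067,"ay":0,"az":-0.0065},{"fingers":-1,"x":0.097,"y":-0.079,"z":0.004,"ax":0.0067,"ay":0,"az":-0.0065}]' >/dev/null; python3 m.py; python3 est.py .383 .09 .14 -.05 50 5
```

```text
t 8.35 th -0.023 phi 0.010 n 165 w 0.085 headx -0.009 org [0.474 0.161 0.065] yaw -0.092 F [-0.2 -0.1 -8.5] M [-0.08  0.43  0.  ]
EST th -0.022 om 0.200 zeta 0.006 mg 0.591 bias 0.001 p0 0.008 rms 0.0027
left 0.087  step d -0.042 roll u 0.016 -> th,om [-0.025  0.296]
xyz [0.0503, -0.1144, 0.001] a [-0.0015, 0.0002, -0.0077]
```

```bash
python3 -m creep '[{"fingers":-1,"x":0.012,"y":-0.028,"z":0,"ax":-0.0015,"ay":0,"az":-0.002},{"fingers":-1,"x":0.025,"y":-0.057,"z":0.001,"ax":-0.0015,"ay":0,"az":-0.004},{"fingers":-1,"x":0.037,"y":-0.086,"z":0.001,"ax":-0.0015,"ay":0,"az":-0.006},{"fingers":-1,"x":0.05,"y":-0.114,"z":0.001,"ax":-0.0015,"ay":0,"az":-0.0077},{"fingers":-1,"x":0.05,"y":-0.114,"z":0.001,"ax":-0.0015,"ay":0,"az":-0.0077}]' >/dev/null; python3 m.py; python3 est.py .383 -.2045 .14 .053 50 5
```

```text
t 8.90 th -0.021 phi 0.016 n 152 w 0.084 headx -0.008 org [0.451 0.119 0.064] yaw -0.070 F [ 0.2 -1.  -8. ] M [-0.07  0.4  -0.02]
EST th 0.039 om -0.019 zeta 0.038 mg 0.043 bias -0.006 p0 0.016 rms 0.0764
left 0.327  step d -0.047 roll u -0.294 -> th,om [-0.307 -0.021]
xyz [-0.0017, -0.125, -0.0018] a [0.0988, -0.0005, -0.0059]
```

The fit fell into a bad local minimum. I'll bound it and rerun before moving.

```bash
sed -i 's|L\[-1,0\]-4)|L[-1,0]-2.5)|; s|^s=least_squares.*; S,th|s=min((least_squares(r,[L[0,1],w0,.58,0,.005],bounds=([-.6,-2,.52,-.03,-.03],[.6,2,.63,.03,.03])) for w0 in (-.3,0,.3)),key=lambda q:q.cost); S,th|' est.py; python3 est.py .383 -.2045 .14 .053 50 5
```

```text
EST th -0.021 om 0.304 zeta 0.021 mg 0.583 bias 0.001 p0 0.007 rms 0.0027
left 0.327  step d -0.047 roll u 0.010 -> th,om [-0.029  0.289]
xyz [-0.0017, -0.125, -0.0018] a [0.0022, 0.0003, -0.0059]
```

```bash
python3 -m creep '[{"fingers":-1,"x":0,"y":-0.031,"z":0,"ax":0.0022,"ay":0,"az":-0.0015},{"fingers":-1,"x":-0.001,"y":-0.062,"z":-0.001,"ax":0.0022,"ay":0,"az":-0.003},{"fingers":-1,"x":-0.001,"y":-0.094,"z":-0.001,"ax":0.0022,"ay":0,"az":-0.0045},{"fingers":-1,"x":-0.002,"y":-0.125,"z":-0.002,"ax":0.0022,"ay":0,"az":-0.006},{"fingers":-1,"x":-0.002,"y":-0.125,"z":-0.002,"ax":0.0022,"ay":0,"az":-0.006}]' >/dev/null; python3 m.py; python3 est.py .383 -.2045 .13 .053 50 5
```

```text
t 9.45 th -0.022 phi 0.009 n 131 w 0.081 headx -0.009 org [0.45  0.069 0.065] yaw -0.051 F [ 0.6  0.9 -7.4] M [ 0.05  0.29 -0.  ]
EST th -0.022 om 0.304 zeta 0.021 mg 0.579 bias 0.001 p0 0.008 rms 0.0005
left 0.277  step d -0.047 roll u 0.008 -> th,om [-0.029  0.285]
xyz [0.0011, -0.1249, 0.0036] a [0.0006, 0.0006, -0.0059]
```

```bash
python3 -m creep '[{"fingers":-1,"x":0,"y":-0.031,"z":0.001,"ax":0.0006,"ay":0,"az":-0.0015},{"fingers":-1,"x":0,"y":-0.062,"z":0.002,"ax":0.0006,"ay":0,"az":-0.003},{"fingers":-1,"x":0.001,"y":-0.094,"z":0.003,"ax":0.0006,"ay":0,"az":-0.0045},{"fingers":-1,"x":0.001,"y":-0.125,"z":0.004,"ax":0.0006,"ay":0,"az":-0.006},{"fingers":-1,"x":0.001,"y":-0.125,"z":0.004,"ax":0.0006,"ay":0,"az":-0.006}]' >/dev/null; python3 m.py; python3 est.py .383 -.2045 .12 .053 60 6
```

```text
t 10.00 th -0.029 phi 0.007 n 106 w 0.077 headx -0.009 org [0.448 0.021 0.063] yaw -0.031 F [ 0.4 -0.3 -8.6] M [0.01 0.3  0.  ]
EST th -0.028 om 0.280 zeta 0.011 mg 0.579 bias 0.001 p0 0.008 rms 0.0003
left 0.228  step d -0.056 roll u 0.014 -> th,om [-0.028  0.311]
xyz [0.0042, -0.1495, 0.011] a [-0.0019, 0.0007, -0.007]
```

```bash
python3 -m creep '[{"fingers":-1,"x":0.001,"y":-0.03,"z":0.002,"ax":-0.002,"ay":0,"az":-0.0014},{"fingers":-1,"x":0.002,"y":-0.06,"z":0.004,"ax":-0.002,"ay":0,"az":-0.0028},{"fingers":-1,"x":0.003,"y":-0.09,"z":0.006,"ax":-0.002,"ay":0,"az":-0.0042},{"fingers":-1,"x":0.004,"y":-0.12,"z":0.009,"ax":-0.002,"ay":0,"az":-0.0056},{"fingers":-1,"x":0.004,"y":-0.15,"z":0.011,"ax":-0.002,"ay":0,"az":-0.007},{"fingers":-1,"x":0.004,"y":-0.15,"z":0.011,"ax":-0.002,"ay":0,"az":-0.007}]' >/dev/null; python3 m.py; python3 est.py .383 -.2045 .12 .053 60 6
```

```text
t 10.65 th -0.003 phi 0.014 n 156 w 0.077 headx -0.006 org [ 0.444 -0.037  0.058] yaw -0.009 F [ 0.3  0.7 -8.3] M [-0.03  0.3   0.03]
EST th -0.003 om 0.365 zeta 0.048 mg 0.578 bias 0.001 p0 0.009 rms 0.0022
left 0.168  step d -0.056 roll u -0.008 -> th,om [-0.029  0.212]
xyz [0.0076, -0.1495, 0.01] a [0.0072, 0.0007, -0.0069]
```

```bash
python3 -m creep '[{"fingers":-1,"x":0.002,"y":-0.03,"z":0.002,"ax":0.007,"ay":0,"az":-0.0014},{"fingers":-1,"x":0.003,"y":-0.06,"z":0.004,"ax":0.007,"ay":0,"az":-0.0028},{"fingers":-1,"x":0.005,"y":-0.09,"z":0.006,"ax":0.007,"ay":0,"az":-0.0042},{"fingers":-1,"x":0.006,"y":-0.12,"z":0.008,"ax":0.007,"ay":0,"az":-0.0056},{"fingers":-1,"x":0.008,"y":-0.15,"z":0.01,"ax":0.007,"ay":0,"az":-0.007},{"fingers":-1,"x":0.008,"y":-0.15,"z":0.01,"ax":0.007,"ay":0,"az":-0.007}]' >/dev/null; python3 m.py; python3 est.py .383 -.2045 .12 .053 60 6
```

```text
t 11.30 th -0.043 phi -0.010 n 142 w 0.077 headx -0.007 org [ 0.44  -0.099  0.053] yaw 0.013 F [-0.2 -0.  -7.9] M [ 0.03  0.19 -0.01]
EST th -0.041 om 0.184 zeta -0.015 mg 0.578 bias 0.001 p0 0.009 rms 0.0020
left 0.107  step d -0.056 roll u 0.026 -> th,om [-0.027  0.373]
xyz [0.0105, -0.149, 0.0135] a [-0.0111, 0.0006, -0.0071]
```

```bash
python3 -m creep '[{"fingers":-1,"x":0.002,"y":-0.03,"z":0.003,"ax":-0.011,"ay":0,"az":-0.0014},{"fingers":-1,"x":0.004,"y":-0.06,"z":0.005,"ax":-0.011,"ay":0,"az":-0.0028},{"fingers":-1,"x":0.006,"y":-0.09,"z":0.008,"ax":-0.011,"ay":0,"az":-0.0042},{"fingers":-1,"x":0.008,"y":-0.12,"z":0.011,"ax":-0.011,"ay":0,"az":-0.0056},{"fingers":-1,"x":0.01,"y":-0.149,"z":0.0135,"ax":-0.011,"ay":0,"az":-0.007},{"fingers":-1,"x":0.01,"y":-0.149,"z":0.0135,"ax":-0.011,"ay":0,"az":-0.007}]' >/dev/null; python3 m.py; python3 est.py .383 -.2045 .12 .053 60 6
```

```text
t 11.95 th -0.079 phi 0.025 n 134 w 0.078 headx -0.005 org [ 0.437 -0.154  0.048] yaw 0.035 F [ 0.6  0.4 -8.8] M [-0.11  0.19 -0.02]
EST th -0.076 om 0.255 zeta -0.040 mg 0.585 bias 0.001 p0 0.008 rms 0.0045
left 0.048  step d -0.044 roll u 0.042 -> th,om [-0.021  0.397]
xyz [0.0115, -0.118, 0.0065] a [-0.0049, 0.0008, -0.0057]
```

```bash
python3 est.py .383 -.2045 .12 .053 15 4
```

```text
EST th -0.076 om 0.255 zeta -0.040 mg 0.585 bias 0.001 p0 0.008 rms 0.0045
left 0.048  step d -0.014 roll u 0.040 -> th,om [-0.01   0.309]
xyz [0.0036, -0.0373, 0.002] a [-0.0042, 0.0007, -0.0017]
```

```bash
python3 -m creep '[{"fingers":-1,"x":0.001,"y":-0.012,"z":0.001,"ax":-0.005,"ay":0,"az":-0.0006},{"fingers":-1,"x":0.002,"y":-0.024,"z":0.001,"ax":-0.005,"ay":0,"az":-0.0012},{"fingers":-1,"x":0.004,"y":-0.037,"z":0.002,"ax":-0.005,"ay":0,"az":-0.0017},{"fingers":-1,"x":0.004,"y":-0.037,"z":0.002,"ax":-0.005,"ay":0,"az":-0.0017}]' >/dev/null; python3 m.py; python3 est.py .383 -.2045 .12 .053 35 5
```

```text
t 12.40 th -0.016 phi 0.042 n 151 w 0.083 headx -0.007 org [ 0.436 -0.167  0.047] yaw 0.040 F [ 0.9 -0.1 -8.4] M [-0.11  0.29 -0.  ]
EST th -0.015 om 0.296 zeta 0.026 mg 0.584 bias 0.000 p0 0.006 rms 0.0022
left 0.032  step d -0.030 roll u 0.001 -> th,om [-0.019  0.168]
xyz [0.0076, -0.0807, 0.0031] a [0.0133, 0.0008, -0.004]
```

```bash
python3 -m creep '[{"fingers":-1,"x":0.002,"y":-0.02,"z":0.001,"ax":0.013,"ay":0,"az":-0.001},{"fingers":-1,"x":0.004,"y":-0.04,"z":0.002,"ax":0.013,"ay":0,"az":-0.002},{"fingers":-1,"x":0.006,"y":-0.06,"z":0.002,"ax":0.013,"ay":0,"az":-0.003},{"fingers":-1,"x":0.008,"y":-0.081,"z":0.003,"ax":0.013,"ay":0,"az":-0.004},{"fingers":-1,"x":0.008,"y":-0.081,"z":0.003,"ax":0.013,"ay":0,"az":-0.004}]' >/dev/null; python3 m.py; python3 est.py .43 -.202 .12 .053 30 5
```

```text
t 12.95 th -0.018 phi 0.001 n 153 w 0.084 headx -0.007 org [ 0.434 -0.203  0.044] yaw 0.052 F [-0.2  0.2 -8.3] M [-0.05  0.25 -0.01]
EST th -0.019 om 0.173 zeta 0.005 mg 0.582 bias 0.000 p0 0.006 rms 0.0017
left 0.047  step d 0.001 roll u -0.008 -> th,om [-0.    -0.012]
xyz [-0.075, 0.0011, 0.0003] a [0.0032, 0.0008, -0.0002]
```

```bash
python3 -m creep '[{"fingers":-1,"x":-0.022,"y":0,"z":0,"ax":0.003,"ay":0,"az":0},{"fingers":-1,"x":-0.044,"y":0,"z":0,"ax":0.003,"ay":0,"az":0},{"fingers":-1,"x":-0.066,"y":0.001,"z":0,"ax":0.003,"ay":0,"az":0},{"fingers":-1,"x":-0.09,"y":0.001,"z":0,"ax":0.003,"ay":0,"az":0},{"fingers":-1,"x":-0.09,"y":0.001,"z":0,"ax":0.003,"ay":0,"az":0}]' >/dev/null; python3 m.py; python3 est.py .513 -.1977 .115 .053 40 5
```

```text
t 13.50 th 0.015 phi -0.009 n 176 w 0.086 headx -0.008 org [ 0.472 -0.2    0.045] yaw 0.055 F [ 0.   1.  -8.2] M [0.02 0.29 0.04]
EST th 0.015 om 0.012 zeta 0.016 mg 0.581 bias 0.000 p0 0.007 rms 0.0007
left 0.094  step d -0.001 roll u -0.017 -> th,om [-0.001 -0.049]
xyz [-0.0998, -0.0009, 0.0057] a [0.0029, 0.0008, 0.0002]
```

```bash
python3 -m creep '[{"fingers":-1,"x":-0.025,"y":0,"z":0.001,"ax":0.003,"ay":0.0008,"az":0},{"fingers":-1,"x":-0.05,"y":0,"z":0.002,"ax":0.003,"ay":0.0008,"az":0},{"fingers":-1,"x":-0.075,"y":-0.001,"z":0.004,"ax":0.003,"ay":0.0008,"az":0},{"fingers":-1,"x":-0.1,"y":-0.001,"z":0.006,"ax":0.003,"ay":0.0008,"az":0},{"fingers":-1,"x":-0.1,"y":-0.001,"z":0.006,"ax":0.003,"ay":0.0008,"az":0}]' >/dev/null; python3 m.py; python3 est.py .513 -.1977 .11 .053 40 5
python3 - <<'E'
from m import *
o,im,th,phi,org=meas(); s=get_image("side")
cv2.imwrite("pics/g3.png",np.hstack([cv2.resize(s[110:330,210:400],(414,480)),cv2.resize(im[120:260,270:380],(377,480))])[...,::-1])
E
python3 est.py .513 -.1977 .11 .053 40 5
```

```text
t 14.05 th -0.003 phi -0.018 n 167 w 0.085 headx -0.009 org [ 0.512 -0.199  0.042] yaw 0.054 F [ 0.3 -0.5 -7.1] M [0.07 0.28 0.02]
EST th -0.002 om -0.052 zeta -0.009 mg 0.580 bias 0.001 p0 0.007 rms 0.0003
left 0.054  step d -0.000 roll u -0.002 -> th,om [0.    0.024]
xyz [-0.099, -0.0002, 0.0142] a [-0.005, -0.0001, 0.0003]
t 14.10 th -0.005 phi -0.018 n 163 w 0.085 headx -0.008 org [ 0.51  -0.199  0.042] yaw 0.054 F [-0.2 -0.1 -8.7] M [ 0.14  0.38 -0.03]
EST th -0.004 om -0.059 zeta -0.013 mg 0.580 bias 0.001 p0 0.007 rms 0.0004
left 0.055  step d -0.001 roll u 0.000 -> th,om [0.    0.036]
xyz [-0.0991, -0.0008, 0.0136] a [-0.0055, -0.0004, 0.0001]
```

View pics/g3.png

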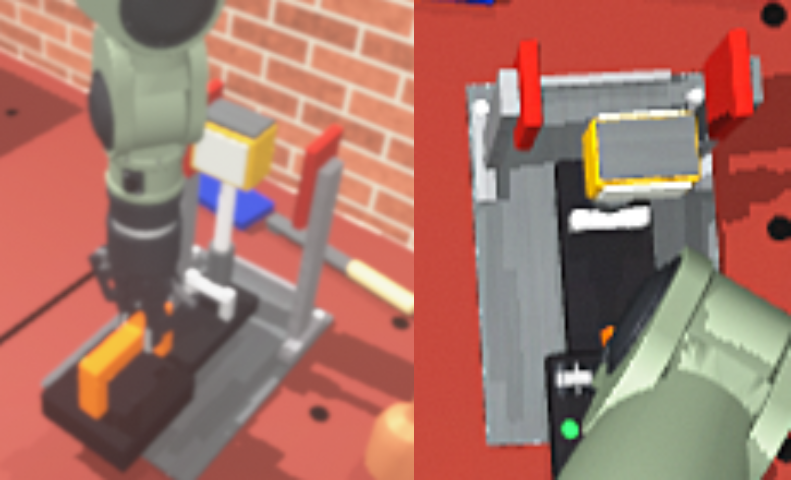

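The head is upright and centred, about to pass between the red pads (pad inner faces at crop x≈540 and 733, head centre at 641). Continuing in.

```bash
python3 -m creep '[{"fingers":-1,"x":-0.025,"y":0,"z":0.003,"ax":-0.0055,"ay":0,"az":0},{"fingers":-1,"x":-0.05,"y":0,"z":0.006,"ax":-0.0055,"ay":0,"az":0},{"fingers":-1,"x":-0.075,"y":-0.001,"z":0.009,"ax":-0.0055,"ay":0,"az":0},{"fingers":-1,"x":-0.1,"y":-0.001,"z":0.013,"ax":-0.0055,"ay":0,"az":0},{"fingers":-1,"x":-0.1,"y":-0.001,"z":0.013,"ax":-0.0055,"ay":0,"az":0}]' >/dev/null; python3 m.py; python3 est.py .513 -.1977 .10 .053 40 5
```

```text
t 14.70 th 0.076 phi -0.001 n 165 w 0.125 headx -0.005 org [ 0.551 -0.196  0.037] yaw 0.055 F [ 1.6  0.5 -8.7] M [-0.02  0.31 -0.02]
EST th 0.073 om 0.209 zeta 0.102 mg 0.584 bias 0.002 p0 0.012 rms 0.0079
left 0.019  step d -0.000 roll u -0.079 -> th,om [-0.003 -0.311]
xyz [-0.0345, 0.0003, 0.031] a [0.0249, -0.0001, 0.0004]
```

Run:
```python
from m import *
im=get_image("top"); np.save("pics/last.npy",im)
m=mask(im,(19,110,70),(34,255,255),(290,110,380,190))
hs=cv2.cvtColor(im,cv2.COLOR_RGB2HSV)
for b in blobs(m,1): print(b[:3],hs[b[3]].mean(0).round())
cv2.imwrite("pics/g4.png",cv2.resize(im[110:210,280:380],(500,500),interpolation=cv2.INTER_NEAREST)[...,::-1])
```

```text
(4, [366.5, 110.0], [365, 110, 4, 1]) [ 20. 116. 238.]
(3, [375.0, 111.0], [374, 111, 3, 1]) [ 20. 117. 237.]
(2, [346.5, 115.0], [346, 115, 2, 1]) [ 21. 116. 228.]
(5, [354.0, 116.0], [352, 116, 5, 1]) [ 20. 117. 225.]
(4, [362.5, 117.0], [361, 117, 4, 1]) [ 20. 116. 227.]
(2, [371.5, 118.0], [371, 118, 2, 1]) [ 20. 118. 232.]
(151, [327.2, 153.3], [316, 139, 34, 25]) [ 23. 215. 222.]
(3, [333.0, 139.0], [332, 139, 3, 1]) [ 24. 120. 206.]
```

View pics/g4.png

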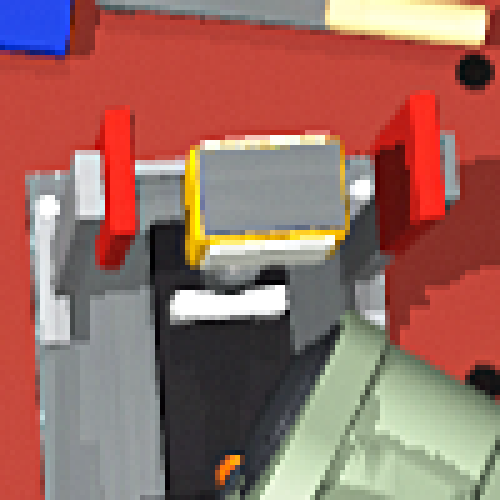

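The wooden hammer handle in the top rows polluted the mask. The head itself is well inside the gap, at px 316–350. I'll fix the mask and drop the bad entry.

```bash
sed -i '$d' log.txt; sed -i 's/(19,110,70)/(19,150,70)/; s/uv=np.vstack.*; th=0./uv=np.argwhere(max(bl,key=lambda q:q[0])[3])[:,::-1]; th=0./' m.py; python3 m.py; python3 est.py .513 -.1977 .095 .053 40 4
```

```text
t 14.80 th -0.030 phi -0.000 n 122 w 0.082 headx -0.011 org [ 0.549 -0.196  0.036] yaw 0.054 F [-0.6  0.6 -8.4] M [ 0.03  0.34 -0.01]
EST th -0.029 om -0.039 zeta -0.034 mg 0.584 bias 0.000 p0 0.005 rms 0.0028
left 0.023  step d -0.000 roll u 0.023 -> th,om [0.001 0.132]
xyz [-0.0372, -0.0004, 0.0434] a [-0.0072, -0.0005, 0.0002]
```

```bash
python3 -m creep '[{"fingers":-1,"x":-0.012,"y":0,"z":0.012,"ax":-0.007,"ay":0,"az":0},{"fingers":-1,"x":-0.025,"y":0,"z":0.024,"ax":-0.007,"ay":0,"az":0},{"fingers":-1,"x":-0.037,"y":0,"z":0.035,"ax":-0.007,"ay":0,"az":0},{"fingers":-1,"x":-0.037,"y":0,"z":0.035,"ax":-0.007,"ay":0,"az":0}]' ; python3 m.py; python3 est.py .513 -.1977 .087 .053 40 5
```

```text
t: 15.25
eef_pos: [0.5138, -0.1978, 0.0977]
ee_rot: [-0.027, 1.0, 0.011, -0.001]
force: [0.7, -0.2, -8.4]
grip_width: 0.0224
finger_force: 110.4
t 15.25 th -0.014 phi 0.022 n 126 w 0.083 headx -0.011 org [ 0.565 -0.193  0.022] yaw 0.054 F [ 0.7 -0.2 -8.4] M [-0.06  0.33  0.02]
EST th -0.013 om 0.093 zeta -0.000 mg 0.584 bias -0.000 p0 0.004 rms 0.0022
left 0.011  step d -0.000 roll u -0.000 -> th,om [-0.    0.02]
xyz [0.001, -0.0005, 0.0275] a [0.0071, -0.0004, 0.0002]
```

```bash
python3 -m creep '[{"fingers":-1,"x":0.001,"y":0,"z":0.007,"ax":0.0075,"ay":0,"az":0},{"fingers":-1,"x":0.001,"y":0,"z":0.014,"ax":0.0075,"ay":0,"az":0},{"fingers":-1,"x":0.001,"y":0,"z":0.021,"ax":0.0075,"ay":0,"az":0},{"fingers":-1,"x":0.001,"y":0,"z":0.026,"ax":0.0075,"ay":0,"az":0},{"fingers":-1,"x":0.001,"y":0,"z":0.03,"ax":0.0075,"ay":0,"az":0},{"fingers":-1,"x":0.001,"y":0,"z":0.032,"ax":0.0075,"ay":0,"az":0}]' ; python3 m.py
```

```text
t: 15.9
eef_pos: [0.513, -0.1977, 0.0858]
ee_rot: [-0.027, 1.0, -0.001, -0.0]
force: [-1.1, 0.2, -6.6]
grip_width: 0.0222
finger_force: 110.6
t 15.90 th -0.012 phi -0.002 n 120 w 0.083 headx -0.009 org [ 0.564 -0.195  0.01 ] yaw 0.053 F [-1.1  0.2 -6.6] M [-0.02  0.2   0.01]
```

```bash
python3 -m creep '[{"fingers":-1,"x":0,"y":0,"z":0.002,"ax":0,"ay":0,"az":0},{"fingers":-1,"x":0,"y":0,"z":0.004,"ax":0,"ay":0,"az":0},{"fingers":-1,"x":0,"y":0,"z":0.005,"ax":0,"ay":0,"az":0},{"fingers":-1,"x":0,"y":0,"z":0.005,"ax":0,"ay":0,"az":0}]' ; python3 m.py
```

```text
t: 16.35
eef_pos: [0.5133, -0.1976, 0.0851]
ee_rot: [-0.027, 1.0, -0.001, 0.0]
force: [-4.2, 4.2, 3.1]
grip_width: 0.0222
finger_force: 112.4
t 16.35 th -0.030 phi -0.002 n 107 w 0.083 headx -0.012 org [ 0.564 -0.195  0.009] yaw 0.054 F [-4.2  4.2  3.1] M [ 0.28  0.68 -0.05]
```

```bash
for i in 1 2 3; do python3 -m creep '[{"fingers":-1,"x":0,"y":0,"z":0,"ax":0,"ay":0,"az":0},{"fingers":-1,"x":0,"y":0,"z":0,"ax":0,"ay":0,"az":0},{"fingers":-1,"x":0,"y":0,"z":0,"ax":0,"ay":0,"az":0},{"fingers":-1,"x":0,"y":0,"z":0,"ax":0,"ay":0,"az":0},{"fingers":-1,"x":0,"y":0,"z":0,"ax":0,"ay":0,"az":0}]' >/dev/null; python3 m.py; done
```

```text
t 16.90 th -0.103 phi -0.002 n 94 w 0.077 headx -0.012 org [ 0.564 -0.195  0.009] yaw 0.054 F [-4.6  2.   3.7] M [ 0.28  0.72 -0.02]
t 17.45 th -0.146 phi -0.002 n 79 w 0.075 headx -0.016 org [ 0.564 -0.195  0.009] yaw 0.054 F [-4.1  2.9  4.4] M [ 0.3   0.72 -0.02]
t 18.00 th -0.146 phi -0.002 n 79 w 0.075 headx -0.016 org [ 0.564 -0.195  0.009] yaw 0.054 F [-4.1  2.3  3.4] M [0.25 0.72 0.02]
```

The mast now rests on the +y pad at about 0.15 rad. I'll open the fingers in place, then retreat straight up along the tool axis.

```bash
python3 -m creep '[{"fingers":-0.4,"x":0,"y":0,"z":0,"ax":0,"ay":0,"az":0},{"fingers":-0.2,"x":0,"y":0,"z":0,"ax":0,"ay":0,"az":0},{"fingers":0.2,"x":0,"y":0,"z":0,"ax":0,"ay":0,"az":0},{"fingers":0.6,"x":0,"y":0,"z":0,"ax":0,"ay":0,"az":0},{"fingers":1,"x":0,"y":0,"z":0,"ax":0,"ay":0,"az":0},{"fingers":1,"x":0,"y":0,"z":0,"ax":0,"ay":0,"az":0},{"fingers":1,"x":0,"y":0,"z":0,"ax":0,"ay":0,"az":0},{"fingers":1,"x":0,"y":0,"z":0,"ax":0,"ay":0,"az":0}]' 20; python3 m.py
python3 -m creep '[{"fingers":1,"x":0,"y":0,"z":-0.03,"ax":0,"ay":0,"az":0},{"fingers":1,"x":0,"y":0,"z":-0.08,"ax":0,"ay":0,"az":0},{"fingers":1,"x":0,"y":0,"z":-0.14,"ax":0,"ay":0,"az":0},{"fingers":1,"x":0,"y":0,"z":-0.2,"ax":0,"ay":0,"az":0},{"fingers":1,"x":0.08,"y":0,"z":-0.25,"ax":0,"ay":0,"az":0},{"fingers":1,"x":0.16,"y":0,"z":-0.28,"ax":0,"ay":0,"az":0},{"fingers":1,"x":0.25,"y":0,"z":-0.3,"ax":0,"ay":0,"az":0},{"fingers":1,"x":0.25,"y":0,"z":-0.3,"ax":0,"ay":0,"az":0},{"fingers":1,"x":0.25,"y":0,"z":-0.3,"ax":0,"ay":0,"az":0}]'
python3 - <<'E'
from h import *
im,s=get_image("top"),get_image("side")
cv2.imwrite("pics/g5.png",np.hstack([cv2.resize(s[110:330,210:400],(414,480)),cv2.resize(im[120:260,270:380],(377,480))])[...,::-1])
E
```

```text
t: 18.85
eef_pos: [0.5131, -0.1976, 0.0838]
ee_rot: [-0.027, 1.0, -0.001, -0.0]
force: [-0.1, -0.3, 0.0]
grip_width: 0.0851
finger_force: 0.0
t 18.85 th -0.145 phi -0.002 n 80 w 0.075 headx -0.015 org [ 0.564 -0.195  0.008] yaw 0.054 F [-0.1 -0.3  0. ] M [ 0.02  0.03 -0.01]
t: 19.8
eef_pos: [0.4135, -0.2032, 0.2051]
ee_rot: [-0.026, 1.0, -0.002, 0.001]
force: [0.4, 0.5, -1.0]
grip_width: 0.0853
finger_force: 0.0
```

View pics/g5.png

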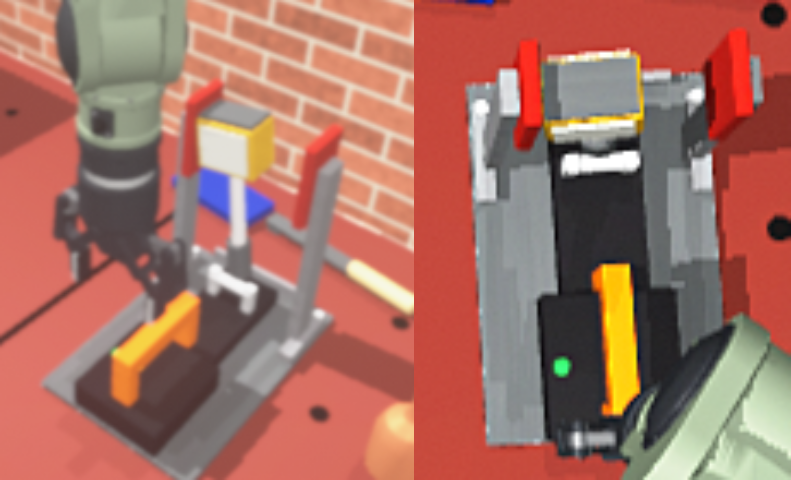

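The picture shows the lamp flat and central on the plate, the head leaning on the left pad, and the gripper clear.

```bash
python3 -c "
from bench import *
print(finish_job())"
```

```text
the job is handed in; nothing more can be done
None
```

The lamp stands released, flat and central on the parking stand with its head resting against the left (+y) pad; the job was handed in at about 20 s, and no verdict came back.

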